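# Stir the drying walnuts and draw the turner out of the half-covered box

### The arm

A 7-joint arm with a two-finger parallel gripper is mounted at the origin on a cart in front of the work surface, level with it; the furniture and walls round the work are solid. World frame = base frame: x ahead of the robot, y to its left, z up, the work surface at z = 0. Lengths are in m, angles in degrees, forces in N, time in s.
With the tool pointing down it reaches from about 0.425 to 0.875 m from the base axis. Payload 4.7 kg.
Tool frame: the origin (TCP) lies midway between the tips of the shut fingers; the grasp point (between the pads) lies 19 mm behind it (env.grip_depth is the distance from the TCP to the grasp point, in m); z points along the fingers, y is the line along which they close (so a half turn about z gives the same grasp; the last joint's range is limited). The gripper opens to 87 mm and grips with 3 to 60 N. Pads are 19 mm wide; open, the fingers measure 117 mm over their backs; the gripper's body (75 mm by 190 mm) begins 51 mm behind the grasp point.
Start: joints at [65.667, 18.392, -4.016, 83.108, 1.295, 78.541, -3.26], TCP at [0.276, -0.588, 0.223] pointing down, gripper open.
Joint ranges: [-163.93, 163.93], [-17.29, 119.83], [-79.2, 71.16], [3.27, 140.29], [-89.18, 269.18], [5.43, 117.66], [-154.24, 154.24]. Speed limits (degrees/s): [147.25, 147.25, 180, 180, 180, 180, 180].

### API

Orientations are given as [roll, pitch, yaw] about the fixed x, y, z axes, in that order (R = Rz(yaw) Ry(pitch) Rx(roll)).
In Python, from cell import get_obs, optics, env, nets gives the robot as it stands.
- The arm moves only by the shell command python3 -m creep 'ROWS' [FORCE]. ROWS is JSON, a list of rows, each an object of numbers: "wx", "wy", "wz": the turn, a rotation vector about the tool's x, y, z in degrees; "tx", "ty", "tz": the shift along the tool's x, y, z in mm; "gripper": the opening, from -1 (shut) to 1 (fully open). A call has 1 to 5 rows; each row is the pose to reach, as a shift and turn from the pose commanded when the call began, along the tool's axes at that moment; what a row does not reach only later rows make up. A row lasts 1/12 s, in which the tool goes at most 41.7 mm and 7.16 degrees, less where a joint would pass 70% of its speed; a pose out of reach is approached as far as the arm can. A call with a gripper value outside its range is refused whole. The fingers move at their own pace and stop on an object; FORCE is the grip in N (left out, the last holds). Time passes only in rows, so rows that repeat a pose let the fingers close. It gives the time, the measured TCP pose, the force, the opening and the grip force at its end, in the units of the state.
- get_obs(): the state, without advancing time (a new reading comes with each control period).
- optics.read_camera(name): name is "scene" or "top"; returns (picture, depth): 400x640x3 uint8, red, green, blue; 400x640 float32, m along the optical axis (not along the pixel's ray), 0 where there is no reading.
- optics.camera_info(name): a dict with "fovy" (degrees; the focal length in pixels is half the picture's height over the tangent of half this angle, whatever the lens; pixels are square), "cx", "cy" (the principal point, pixels), "k1" (the pictures are not rectified: a ray, as slopes to the right and down, at radius r is drawn at 1 + k1 r^2 times it, then the intrinsics apply), "R" (3x3) and "t" (3): a world point X has camera coordinates R X + t. Camera axes: x right, y down, z forward; pixel columns grow to the right and rows downward; lengths in m; the calibration is good to about 2 mm. A picture is of the moment at which its call begins. camera_info takes no time and is no camera call.
- env.sign_off(): hands the job in; it is judged then, once.
Trained networks look in the newest picture that a camera, given by its name, has taken for a name from the list of things; names that differ only in an ending like _2 or _b are one class to them, and where a whole thing is asked for, a point or a joint stands for the part that bears it (a point fixed in the world has none). Each returns a list of dicts, best first, with "confidence" (0 to 1); they miss things now and then, are a little off and sometimes report something else, mostly with a low value. They report only what shows in the picture. A call takes as long as a camera call.
- nets.look_for(query, camera): "point" ([x, y, z] in m, in world coordinates, good to about 4 mm: the middle of the surface that is visible of it).
- nets.place_of(query, camera): "point" ([x, y, z] in m, in world coordinates, good to about 4 mm: a listed point, or the origin of a listed thing).
The state is a dict: "time_s": time; "qpos": joint angles; "joint_velocities": joint speeds; "effort": joint torques, N m; "tool_pos": TCP position; "tool_rot": TCP orientation; "force": force on the tool from outside, world axes, zero at the start; "wrist_torque": the same for the moment, N m; "grip_width": finger opening in m; "grasp_force": force on a finger pad.
Only numpy, scipy, OpenCV 4.12 (cv2) and the standard library are available. Lean on these libraries where they do the work, as an engineer would, in place of code of your own. Each camera call takes 0.05 s, during which the arm holds its last target. There are 200 camera calls.

### The job

Take the turner by its handle inside the half-covered walnut box, dip its blade among the walnuts and sweep it from side to side so that at least one of the two walnuts on each side of it is plainly shoved to a new place. Then bring the turner out at a slant, handle first, through the open half of the box, leaving all walnuts inside and the small tin and the salt shaker undisturbed. Finish still gripping it, and hold it still with its whole length a few centimetres higher than the box, touching nothing but the gripper.

Things in the scene. Friction and masses are not known exactly. Their poses are not given: they have to be found in the camera images.
- box: pale wooden box, 352 long (x) x 226 wide (y), fixed to the worktop. Origin: centre of its underside; z up, x along it towards the covered half. Inside 336 x 210, floor at z 6; walls 8 thick, rims at z 100 (handle end only 84). A full-width wooden ledge inside each end carries the turner: handle end x -168 to -128, top z 53; blade end x +147 to +168, top z 55
- box_open (a point): centre of the open part of the box's top, at rim height (x -64, z 100 of the box; axes as the box). The opening is 208 long (box x -168 to +40) and 210 wide; the rest, x +40 to +176, is roofed by a fixed rigid clear cover with a dark wooden front edge, z 100 to 106
- turner: slotted turner (blue handle, dark blade), 312 long, 80 g, lying on the ledges, blade under the cover. Origin: centre of its length, on its underside; x towards the blade, z through its thickness. Handle x -156 to -31: 22 wide, 13 thick, sloping up from z 7 to 17; shaft to x +72: 11 wide, highest (z 28) at x +35; blade x +65 to +156: 76 wide, z 0 to 10. Too long to lift out level
- turner_grip (a point): point to grip the turner: in the middle of the handle's thickness (22 wide, 13 thick there), at turner x -50, z 16; axes as the turner. At the start it is about 68 above the worktop
- turner_tip (a point): middle of the blade's far edge, at turner x +156, z 5.5 (the blade is 4 thick there, z 4 to 8): 206 along the turner's x and 10.5 lower than turner_grip
- turner_butt (a point): end of the turner's handle, at turner x -156, z 7
- nut0_c (a point): centre of a walnut (brown with a dark seam, about 30 across, round, 15 g) lying loose on the box floor under the cover, in the pair on the +y side of the box's midline, about 60 from it (x about 62); none lies under the blade
- nut1_c (a point): centre of a walnut (brown with a dark seam, about 30 across, round, 15 g) lying loose on the box floor under the cover, in the pair on the +y side of the box's midline, about 60 from it (x about 108); none lies under the blade
- nut2_c (a point): centre of a walnut (brown with a dark seam, about 30 across, round, 15 g) lying loose on the box floor under the cover, in the pair on the -y side of the box's midline, about 60 from it (x about 62); none lies under the blade
- nut3_c (a point): centre of a walnut (brown with a dark seam, about 30 across, round, 15 g) lying loose on the box floor under the cover, in the pair on the -y side of the box's midline, about 60 from it (x about 108); none lies under the blade
- tin: small food tin, 76 diameter, 58 high; bystander. Origin: centre of its underside
- salt: salt shaker with a steel cap, 44 diameter, 90 high; bystander. Origin: centre of its underside

How it is judged (in metres and radians):
On the way:
1. with the turner held in the gripper and its blade dipped among the walnuts (tip less than 36 mm above the box's underside), at least one walnut of each pair has been moved more than 12 mm (contact force between turner and the fingers above 0.5 N and z of turner_tip in the frame of box below 0.036 m and distance of any of nut0_c, nut1_c from where it was at the start of the episode above 0.012 m and distance of any of nut2_c, nut3_c from where it was at the start of the episode above 0.012 m), for 0.05 s.
At the end, for the whole second after the job is handed in: The gripper holds the turner still (under 30 mm/s) with both its ends more than 123 mm above the worktop (17 mm over the box's cover) and clear of the box; at least one walnut of each pair lies more than 12 mm from where it started, and all four are still inside the box (contact force between turner and the fingers above 0.5 N and height (world z) of each of turner_tip, turner_butt above 0.123 m and contact force between turner and box below 0.05 N and linear speed of turner below 0.03 m/s and distance of any of nut0_c, nut1_c from where it was at the start of the episode above 0.012 m and distance of any of nut2_c, nut3_c from where it was at the start of the episode above 0.012 m and height (world z) of nut0_c between 0.018 and 0.075 m and height (world z) of nut1_c between 0.018 and 0.075 m and height (world z) of nut2_c between 0.018 and 0.075 m and height (world z) of nut3_c between 0.018 and 0.075 m); the arm keeps its last pose, push and grip.
It fails at once if the tin is disturbed (moved over 20 mm) (distance of tin from where it was at the start of the episode above 0.02 m).
It fails at once if the salt is disturbed (moved over 20 mm) (distance of salt from where it was at the start of the episode above 0.02 m).
It also fails if it takes over 45 s, if anything falls off the work surface, if the arm or the gripper's body presses on something with over 40 N, if the wrist force passes 120 N, or if a joint passes its speed limit or range.

## Working session

There is one attempt and no reset: what is moved stays moved. The work goes in short steps, Python scripts to look and compute and a shell command to move; the robot and the scene stay as the last step left them, time stands still between calls to the robot, and variables do not carry over. Pictures are saved under pics/ and viewed, at most 10 in all, crops included, and the job is handed in when it is done.

```bash
ls; mkdir -p pics; cat > h.py <<'E'
import numpy as np, cv2
from cell import get_obs, optics, env, nets
from scipy.spatial.transform import Rotation as Ro
E
python3 - <<'E'
from h import *
for c in ("scene","top"):
    im,d=optics.read_camera(c); cv2.imwrite(f"pics/{c}0.png",im[:,:,::-1])
    i=optics.camera_info(c); print(c,i["fovy"],np.round(-np.array(i["R"]).T@i["t"],3))
    for q in ("box","box_open","turner","turner_grip","turner_tip","turner_butt","nut0_c","nut1_c","nut2_c","nut3_c","tin","salt"):
        print(q,[(np.round(r["point"],3).tolist(),round(r["confidence"],2)) for r in nets.place_of(q,c)[:4]])
o=get_obs();print(o)
E
```

```text
pics
scene 44.12869666663014 [-0.576 -1.058  0.808]
box [([0.511, -0.004, 0.0], 0.85), ([0.52, -0.048, 0.067], 0.6)]
box_open [([0.526, -0.061, 0.1], 0.63)]
turner [([0.507, -0.002, 0.049], 0.62)]
turner_grip [([0.518, -0.048, 0.067], 0.84), ([0.507, -0.006, 0.0], 0.27)]
turner_tip []
turner_butt [([0.549, -0.148, 0.062], 0.55)]
nut0_c []
nut1_c []
nut2_c []
nut3_c [([0.542, 0.118, 0.02], 0.43)]
tin [([0.57, -0.455, -0.0], 0.63)]
salt [([0.511, 0.424, 0.002], 0.64), ([0.524, -0.061, 0.098], 0.4)]
top 50.376947162631936 [-0.134 -0.067  1.528]
box [([0.505, 0.003, -0.0], 0.83)]
box_open [([0.527, -0.062, 0.103], 0.6)]
turner [([0.503, 0.004, 0.054], 0.5)]
turner_grip [([0.521, -0.048, 0.072], 0.78)]
turner_tip []
turner_butt [([0.549, -0.152, 0.056], 0.72)]
nut0_c []
nut1_c []
nut2_c [([0.571, -0.45, -0.0], 0.63), ([0.503, 0.001, 0.052], 0.17)]
nut3_c []
tin [([0.571, -0.449, 0.001], 0.87), ([0.549, -0.151, 0.058], 0.33)]
salt [([0.525, -0.064, 0.1], 0.64), ([0.512, 0.427, 0.002], 0.47), ([0.504, 0.004, 0.052], 0.35)]
{'time_s': 1.3, 'qpos': array([65.66570364, 18.39096867, -4.01897134, 83.10688683,  1.29571915,
       78.54158695, -3.25906219]), 'joint_velocities': array([ 0.05958542,  0.02534606, -0.00282163, -0.04355151, -0.03890799,
       -0.05106284,  0.04248245]), 'effort': array([-7.06887422e-04, -4.91101885e+01, -4.04382152e-01, -3.12768388e+01,
       -6.37534540e-02,  3.37561523e-02,  6.35828926e-06]), 'tool_pos': array([ 0.27616958, -0.5884374 ,  0.22260358]), 'tool_rot': array([1.79994257e+02, 2.54581481e-03, 2.51468829e+01]), 'force': array([0.86501576, 0.77427889, 0.5109183 ]), 'wrist_torque': array([-0.01720679,  0.00795856,  0.04210702]), 'grasp_force': 0.0, 'grip_width': 0.08669505340259438}
```

View pics/scene0.png

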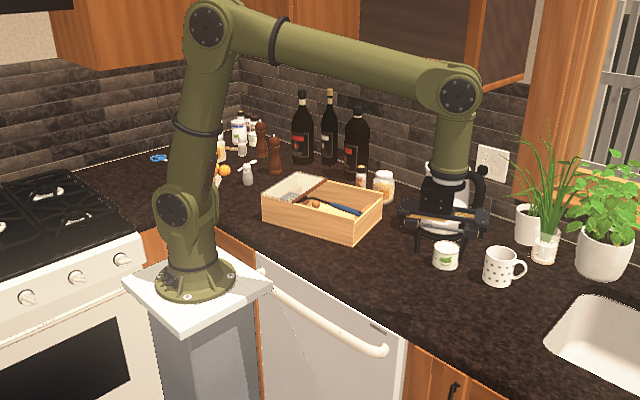

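View pics/top0.png

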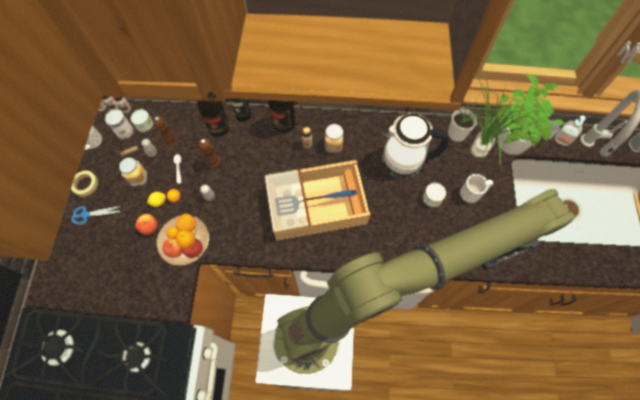

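The scene view shows the box at about (320,210), with the kettle to its right and the tin at (445,256). In the top view the turner's blue handle is at (345,196), its blade at (287,205) under the cover on the left, and the tin at (434,195). Box x therefore points along world +y, at a yaw of about 106°. I'll check the handle axis by blue segmentation and compute the first move.

```bash
cat >> h.py <<'E'
YAW=106.3
B=np.array([0.508,0.0,0.0])
Rb=Ro.from_euler('z',YAW,degrees=True)
def w2b(p): return Rb.inv().apply(np.asarray(p)-B)
def plan(grip_b, pitch=0., yaw=0.):
    """grip point in box frame (mm), pitch>0 = blade down; prints tool-frame shift/turn from measured pose"""
    o=get_obs(); R=Ro.from_euler('xyz',o["tool_rot"],degrees=True); p=o["tool_pos"]
    Rt=Rb*Ro.from_euler('z',yaw,degrees=True)*Ro.from_euler('y',pitch,degrees=True)*Ro.from_euler('x',180,degrees=True)
    tgt=B+Rb.apply(np.array(grip_b)/1e3)+Rt.apply([0,0,env.grip_depth])
    t=R.inv().apply(tgt-p)*1e3; w=np.degrees((R.inv()*Rt).as_rotvec())
    print("t",t.round(1),"w",w.round(2),"now grasp_b",(w2b(p-R.apply([0,0,env.grip_depth]))*-1*-1*1e3).round(1),"time",o["time_s"],"F",o["force"].round(1),"grip",round(o["grip_width"]*1e3,1),round(float(o["grasp_force"]),1))
def cloud(c):
    im,d=optics.read_camera(c); i=optics.camera_info(c)
    h,w=d.shape; f=h/2/np.tan(np.radians(i["fovy"])/2)
    K=np.array([[f,0,i["cx"]],[0,f,i["cy"]],[0,0,1.]])
    u,v=np.meshgrid(np.arange(w),np.arange(h))
    xd=(u-i["cx"])/f; yd=(v-i["cy"])/f; x,y=xd,yd
    for _ in range(8):
        s=1+i["k1"]*(x*x+y*y); x,y=xd/s,yd/s
    P=np.stack([x*d,y*d,d],-1)
    return im,d,(P-np.array(i["t"]))@np.array(i["R"])
E
python3 - <<'E'
from h import *
for c in ("top","scene"):
    im,d,P=cloud(c)
    hsv=cv2.cvtColor(im,cv2.COLOR_RGB2HSV)
    Q=w2b(P.reshape(-1,3)).reshape(P.shape)*1e3
    m=(hsv[...,0]>95)&(hsv[...,0]<125)&(hsv[...,1]>110)&(d>0)&(abs(Q[...,0])<180)&(abs(Q[...,1])<110)
    q=Q[m]; n=q[:,0]<-25; q=q[n]
    print(c,len(q),q.min(0).round(),q.max(0).round(), "y=ax+b",np.polyfit(q[:,0],q[:,1],1).round(3),"z",np.polyfit(q[:,0],q[:,2],1).round(3))
    r=(Q[...,2]>92)&(Q[...,2]<110)&(abs(Q[...,0])<190)&(abs(Q[...,1])<125)&(d>0)
    q=Q[r]; print("rim",len(q),np.percentile(q,[1,99],axis=0).round(), cv2.minAreaRect(q[:,:2].astype(np.float32)))
plan([-50,0,170])
E
```

```text
top 41 [-144.    1.   64.] [-55.  15.  79.] y=ax+b [-0.026  3.502] z [ 0.112 82.407]
rim 2198 [[-159. -114.   93.]
 [ 175.  115.  110.]] ((0.601806640625, 0.08526611328125), (230.6369171142578, 350.9992980957031), 88.39790344238281)
scene 1 [-147.    6.   64.] [-147.    6.   64.] y=ax+b [-0.022  3.192] z [-0.216 31.764]
rim 1487 [[-163. -109.   93.]
 [ 175.  121.  108.]] ((0.69036865234375, 4.489692687988281), (237.56655883789062, 354.3797912597656), 88.22875213623047)
t [ 452.2 -384.8   71.2] w [ 0.000e+00  1.000e-02 -8.116e+01] now grasp_b [-499.7  387.7  241.3] time 1.4 F [-0.4 -0.8 -0.3] grip 87.0 0.0<stdin>:8: RankWarning: Polyfit may be poorly conditioned
<stdin>:8: RankWarning: Polyfit may be poorly conditioned
```

```bash

R='{"tx":452,"ty":-385,"tz":60,"wz":-81}'
python3 -m creep '[{"tx":150,"ty":-128,"tz":20,"wz":-35},{"tx":150,"ty":-128,"tz":20,"wz":-35},{"tx":150,"ty":-128,"tz":20,"wz":-35},{"tx":150,"ty":-128,"tz":20,"wz":-35},{"tx":150,"ty":-128,"tz":20,"wz":-35}]'
python3 -c "
from h import *
plan([-50,0,170])"
```

```text
t [ 452.2 -384.8   71.2] w [ 0.000e+00  1.000e-02 -8.116e+01] now grasp_b [-499.7  387.7  241.3] time 1.4 F [-0.4 -0.8 -0.3] grip 87.0 0.0validation failed for argument at $[0]...
```

```bash

python3 -m creep '[{"wx":0,"wy":0,"wz":-35,"tx":150,"ty":-128,"tz":20,"gripper":1},{"wx":0,"wy":0,"wz":-35,"tx":150,"ty":-128,"tz":20,"gripper":1},{"wx":0,"wy":0,"wz":-35,"tx":150,"ty":-128,"tz":20,"gripper":1},{"wx":0,"wy":0,"wz":-35,"tx":150,"ty":-128,"tz":20,"gripper":1},{"wx":0,"wy":0,"wz":-35,"tx":150,"ty":-128,"tz":20,"gripper":1}]'
python3 -c "
from h import *
plan([-50,0,170])"
```

```text
time_s: 1.82
tool_pos: [0.3592, -0.4052, 0.2024]
tool_rot: [180.0, -0.0, 60.6]
force: [0.9, -0.3, -0.2]
grip_width: 0.0869
grasp_force: 0.0
t [391.1 -33.2  51.5] w [ 2.000e-02 -5.000e-02 -4.566e+01] now grasp_b [-347.1  256.6  221.1] time 1.8167 F [ 0.9 -0.3 -0.2] grip 86.9 0.0
```

```bash

python3 -m creep '[{"wx":0,"wy":0,"wz":-35,"tx":200,"ty":-17,"tz":26,"gripper":1},{"wx":0,"wy":0,"wz":-35,"tx":200,"ty":-17,"tz":26,"gripper":1},{"wx":0,"wy":0,"wz":-35,"tx":200,"ty":-17,"tz":26,"gripper":1},{"wx":0,"wy":0,"wz":-35,"tx":200,"ty":-17,"tz":26,"gripper":1},{"wx":0,"wy":0,"wz":-35,"tx":200,"ty":-17,"tz":26,"gripper":1}]'
python3 -c "
from h import *
plan([-50,0,170])"
```

```text
time_s: 2.23
tool_pos: [0.4433, -0.224, 0.1766]
tool_rot: [180.0, 0.0, 95.6]
force: [0.3, 0.3, 0.5]
grip_width: 0.0867
grasp_force: 0.0
t [167.5  95.5  25.3] w [  0.04   0.03 -10.72] now grasp_b [-196.8  125.   195.3] time 2.2333 F [0.3 0.3 0.5] grip 86.7 0.0
```

```bash

python3 -m creep '[{"wx":0,"wy":0,"wz":-10.5,"tx":160,"ty":120,"tz":26,"gripper":1},{"wx":0,"wy":0,"wz":-10.5,"tx":160,"ty":120,"tz":26,"gripper":1},{"wx":0,"wy":0,"wz":-10.5,"tx":160,"ty":120,"tz":26,"gripper":1},{"wx":0,"wy":0,"wz":-10.5,"tx":160,"ty":120,"tz":26,"gripper":1},{"wx":0,"wy":0,"wz":-10.5,"tx":160,"ty":120,"tz":26,"gripper":1}]'
python3 -c "
from h import *
plan([-50,0,170])
im,d,P=cloud('top'); cv2.imwrite('pics/top1.png',cv2.resize(im[130:270,230:430,::-1],None,fx=3,fy=3))
"
```

```text
time_s: 2.65
tool_pos: [0.5487, -0.0538, 0.1507]
tool_rot: [179.9, -0.0, 105.7]
force: [-0.1, -0.7, 0.4]
grip_width: 0.0873
grasp_force: 0.0
t [ 12.8 -24.1  -0.6] w [ 0.07 -0.   -0.57] now grasp_b [-63.  -23.9 169.4] time 2.65 F [-0.1 -0.7  0.4] grip 87.3 0.0
```

```bash

python3 -m creep '[{"wx":0,"wy":0,"wz":0,"tx":13,"ty":-28,"tz":10,"gripper":0.2},{"wx":0,"wy":0,"wz":0,"tx":13,"ty":-28,"tz":20,"gripper":0.2},{"wx":0,"wy":0,"wz":0,"tx":13,"ty":-28,"tz":30,"gripper":0.2},{"wx":0,"wy":0,"wz":0,"tx":13,"ty":-28,"tz":40,"gripper":0.2},{"wx":0,"wy":0,"wz":0,"tx":13,"ty":-28,"tz":40,"gripper":0.2}]'
python3 -c "
from h import *
plan([-50,4,69])
im,d,P=cloud('scene'); cv2.imwrite('pics/s1.png',cv2.resize(im[150:260,240:420,::-1],None,fx=4,fy=4))
for c in ('scene','top'):
  optics.read_camera(c)
  for q in ('turner_grip','turner_butt','turner'): print(c,q,[((w2b(r['point'])*1e3).round(1).tolist(),round(r['confidence'],2)) for r in nets.place_of(q,c)[:2]])
"
```

```text
time_s: 3.12
tool_pos: [0.5162, -0.0526, 0.1087]
tool_rot: [-179.9, -0.1, 105.6]
force: [-0.8, -0.0, 0.1]
grip_width: 0.0613
grasp_force: 0.0
t [ 2.8  3.  58.4] w [-0.13 -0.06 -0.73] now grasp_b [-52.8   6.9 127.4] time 3.1167 F [-0.8 -0.   0.1] grip 61.3 0.0
scene turner_grip [([-51.7, 5.5, 68.1], 0.52)]
scene turner_butt [([-153.6, 4.6, 58.8], 0.69)]
scene turner [([2.7, 2.1, 51.1], 0.84), ([-46.2, 3.4, 66.2], 0.44)]
top turner_grip []
top turner_butt [([-154.3, 5.5, 57.0], 0.57)]
top turner [([4.0, 2.0, 54.5], 0.49)]
```

View pics/s1.png

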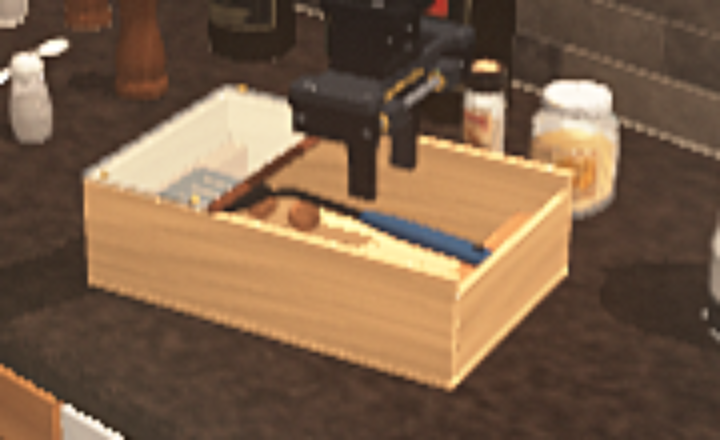

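The gripper straddles the blue handle, which runs from crop (370,215) to (485,255). A walnut shows at (303,213). The networks and the segmentation agree on a grip point at box (-51, 5, 68), so I'll descend and close.

```bash

python3 -m creep '[{"wx":0,"wy":0,"wz":0,"tx":2,"ty":2,"tz":20,"gripper":0.2},{"wx":0,"wy":0,"wz":0,"tx":2,"ty":2,"tz":40,"gripper":0.2},{"wx":0,"wy":0,"wz":0,"tx":2,"ty":2,"tz":58,"gripper":0.2},{"wx":0,"wy":0,"wz":0,"tx":2,"ty":2,"tz":58,"gripper":0},{"wx":0,"wy":0,"wz":0,"tx":2,"ty":2,"tz":58,"gripper":-0.3}]'
python3 -m creep '[{"wx":0,"wy":0,"wz":0,"tx":0,"ty":0,"tz":0,"gripper":-1},{"wx":0,"wy":0,"wz":0,"tx":0,"ty":0,"tz":0,"gripper":-1},{"wx":0,"wy":0,"wz":0,"tx":0,"ty":0,"tz":0,"gripper":-1},{"wx":0,"wy":0,"wz":0,"tx":0,"ty":0,"tz":0,"gripper":-1},{"wx":0,"wy":0,"wz":0,"tx":0,"ty":0,"tz":0,"gripper":-1}]' 40
python3 -c "
from h import *
plan([-50,5,85])"
```

```text
time_s: 3.98
tool_pos: [0.5178, -0.0493, 0.0521]
tool_rot: [-179.9, -0.1, 105.7]
force: [0.2, -0.4, 0.3]
grip_width: 0.0451
grasp_force: 0.0
time_s: 4.4
tool_pos: [0.5194, -0.0495, 0.0536]
tool_rot: [179.9, 0.1, 105.6]
force: [-0.7, -0.4, 4.3]
grip_width: 0.0217
grasp_force: 40.0
t [  0.7  -2.  -12.7] w [ 0.1   0.06 -0.69] now grasp_b [-50.7   3.   72.3] time 4.4 F [-0.7 -0.4  4.3] grip 21.7 40.0
```

```bash
python3 -c "
from h import *
plan([-50,4,94],6.5);plan([-76,4,94],6.5);plan([-76,4,81],15);plan([-76,4,78],15)"
```

```text
t [ -1.4  -1.  -21.8] w [ 0.07 -6.44 -0.69] now grasp_b [-50.7   3.   72.3] time 4.4 F [-0.7 -0.4  4.3] grip 21.7 40.0
t [-27.4  -0.7 -21.8] w [ 0.07 -6.44 -0.69] now grasp_b [-50.7   3.   72.3] time 4.4 F [-0.7 -0.4  4.3] grip 21.7 40.0
t [-30.1  -0.7  -9.3] w [ 1.000e-02 -1.494e+01 -7.000e-01] now grasp_b [-50.7   3.   72.3] time 4.4 F [-0.7 -0.4  4.3] grip 21.7 40.0
t [-30.1  -0.7  -6.3] w [ 1.000e-02 -1.494e+01 -7.000e-01] now grasp_b [-50.7   3.   72.3] time 4.4 F [-0.7 -0.4  4.3] grip 21.7 40.0
```

```bash

python3 -m creep '[{"wx":0,"wy":-1,"wz":0,"tx":0,"ty":0,"tz":-6,"gripper":-1},{"wx":0,"wy":-2.5,"wz":0,"tx":0,"ty":0,"tz":-11,"gripper":-1},{"wx":0,"wy":-4.5,"wz":0,"tx":-1,"ty":0,"tz":-17,"gripper":-1},{"wx":0,"wy":-6.5,"wz":0,"tx":-1,"ty":0,"tz":-22,"gripper":-1},{"wx":0,"wy":-6.5,"wz":0,"tx":-1,"ty":0,"tz":-22,"gripper":-1}]'
python3 -m creep '[{"wx":0,"wy":0,"wz":0,"tx":-5,"ty":0,"tz":0,"gripper":-1},{"wx":0,"wy":0,"wz":0,"tx":-12,"ty":0,"tz":1,"gripper":-1},{"wx":0,"wy":0,"wz":0,"tx":-20,"ty":0,"tz":2,"gripper":-1},{"wx":0,"wy":0,"wz":0,"tx":-26,"ty":0,"tz":3,"gripper":-1},{"wx":0,"wy":0,"wz":0,"tx":-26,"ty":0,"tz":3,"gripper":-1}]'
python3 -c "
from h import *
plan([-76,4,80],15)
im,d,P=cloud('scene'); cv2.imwrite('pics/s2.png',cv2.resize(im[150:260,240:420,::-1],None,fx=4,fy=4))
nets.place_of('turner_butt','scene')
for c in ('scene','top'):
  im,d=optics.read_camera(c); cv2.imwrite('pics/%s2.png'%c,im[:,:,::-1])
  for q in ('turner_grip','turner_butt','turner','turner_tip','nut0_c','nut2_c'): print(c,q,[((w2b(r['point'])*1e3).round(1).tolist(),round(r['confidence'],2)) for r in nets.place_of(q,c)[:2]])
"
```

```text
time_s: 4.82
tool_pos: [0.5191, -0.0486, 0.0758]
tool_rot: [179.9, 6.6, 105.8]
force: [0.2, 0.5, 0.2]
grip_width: 0.0217
grasp_force: 40.0
time_s: 5.23
tool_pos: [0.5257, -0.0786, 0.074]
tool_rot: [-179.9, 6.5, 105.4]
force: [0.4, -0.1, -1.8]
grip_width: 0.0214
grasp_force: 40.0
t [ 1.   1.1 12. ] w [-0.22 -8.48 -0.86] now grasp_b [-78.3   5.   92.6] time 5.2333 F [ 0.4 -0.1 -1.8] grip 21.4 40.0
scene turner_grip [([-76.3, 4.9, 87.6], 0.78)]
scene turner_butt [([-178.4, 7.1, 94.9], 0.63), ([-3.7, 0.5, -0.8], 0.58)]
scene turner [([-26.8, 2.2, 64.8], 0.82)]
scene turner_tip [([126.0, 0.1, 50.5], 0.5)]
scene nut0_c [([-28.4, 3.1, 63.9], 0.33)]
scene nut2_c [([61.2, -60.3, 24.2], 0.57)]
top turner_grip [([-74.9, 3.3, 91.1], 0.43)]
top turner_butt [([-181.0, 6.0, 88.7], 0.46)]
top turner []
top turner_tip [([-447.1, 68.2, -1.7], 0.4)]
top nut0_c []
top nut2_c []
```

View pics/s2.png

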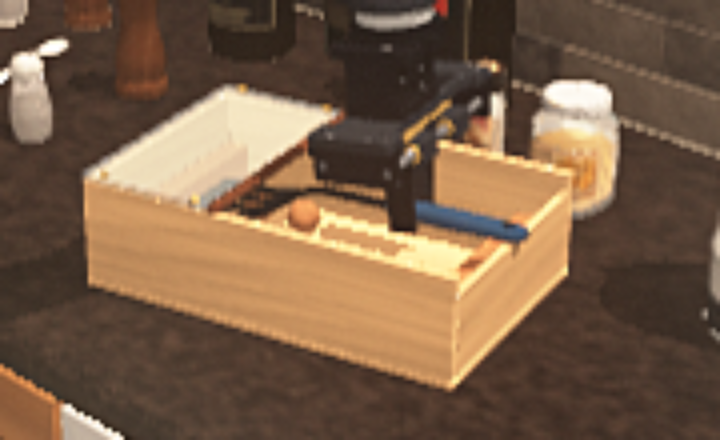

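The turner is held. Its butt at (525,232) sits above the end rim and the blade at (222,190) is off its ledge. Next I'll dip it.

```bash

python3 -m creep '[{"wx":0,"wy":-2.5,"wz":0,"tx":0,"ty":0,"tz":1,"gripper":-1},{"wx":0,"wy":-5,"wz":0,"tx":0,"ty":1,"tz":3,"gripper":-1},{"wx":0,"wy":-7,"wz":-0.8,"tx":0,"ty":1,"tz":6,"gripper":-1},{"wx":0,"wy":-8.5,"wz":-0.8,"tx":0,"ty":1,"tz":8,"gripper":-1},{"wx":0,"wy":-8.5,"wz":-0.8,"tx":0,"ty":1,"tz":8,"gripper":-1}]'
python3 -c "
from h import *
plan([-76,4,84],15); plan([-76,34,84],15); plan([-76,-26,84],15)
for c in ('scene',):
  im,d=optics.read_camera(c)
  for q in ('turner_butt','turner','turner_tip','nut0_c','nut2_c'): print(c,q,[((w2b(r['point'])*1e3).round(1).tolist(),round(r['confidence'],2)) for r in nets.place_of(q,c)[:3]])
"
```

```text
time_s: 6.45
tool_pos: [0.5263, -0.0745, 0.0658]
tool_rot: [-179.8, 15.0, 106.6]
force: [-0.3, 0.7, -0.7]
grip_width: 0.0219
grasp_force: 40.0
t [-4.1 -0.7  1. ] w [-0.13 -0.01  0.33] now grasp_b [-71.8   3.3  83.9] time 6.45 F [-0.3  0.7 -0.7] grip 21.9 40.0
t [ -3.9 -30.7   1.1] w [-0.13 -0.01  0.33] now grasp_b [-71.8   3.3  83.9] time 6.45 F [-0.3  0.7 -0.7] grip 21.9 40.0
t [-4.2 29.3  0.9] w [-0.13 -0.01  0.33] now grasp_b [-71.8   3.3  83.9] time 6.45 F [-0.3  0.7 -0.7] grip 21.9 40.0
scene turner_butt [([-175.6, 2.7, 101.1], 0.56)]
scene turner [([-25.6, 1.8, 52.6], 0.5)]
scene turner_tip []
scene nut0_c []
scene nut2_c [([56.8, -61.7, 23.7], 0.58)]
```

```bash

python3 -m creep '[{"wx":0,"wy":0,"wz":0,"tx":-2,"ty":-6,"tz":0,"gripper":-1},{"wx":0,"wy":0,"wz":0,"tx":-2,"ty":-12,"tz":0,"gripper":-1},{"wx":0,"wy":0,"wz":0,"tx":-2,"ty":-18,"tz":0,"gripper":-1},{"wx":0,"wy":0,"wz":0,"tx":-2,"ty":-24,"tz":0,"gripper":-1},{"wx":0,"wy":0,"wz":0,"tx":-2,"ty":-27,"tz":0,"gripper":-1}]'
python3 -m creep '[{"wx":0,"wy":0,"wz":0,"tx":0,"ty":0,"tz":0,"gripper":-1},{"wx":0,"wy":0,"wz":0,"tx":0,"ty":7,"tz":0,"gripper":-1},{"wx":0,"wy":0,"wz":0,"tx":0,"ty":14,"tz":0,"gripper":-1},{"wx":0,"wy":0,"wz":0,"tx":0,"ty":21,"tz":0,"gripper":-1},{"wx":0,"wy":0,"wz":0,"tx":0,"ty":28,"tz":0,"gripper":-1}]'
python3 -c "
from h import *
plan([-76,-26,84],15)
for c in ('scene','top'):
  im,d=optics.read_camera(c); cv2.imwrite('pics/%s3.png'%c,cv2.resize(im[150:260,240:420,::-1],None,fx=4,fy=4))
  for q in ('turner_butt','turner','turner_tip','nut0_c','nut2_c'): print(c,q,[((w2b(r['point'])*1e3).round(1).tolist(),round(r['confidence'],2)) for r in nets.place_of(q,c)[:3]])
"
```

```text
time_s: 7.17
tool_pos: [0.5009, -0.0863, 0.0675]
tool_rot: [-179.9, 15.0, 106.4]
force: [0.8, -0.1, 2.7]
grip_width: 0.0212
grasp_force: 40.0
time_s: 7.58
tool_pos: [0.5292, -0.0772, 0.0666]
tool_rot: [-179.8, 15.0, 106.5]
force: [-0.7, -0.2, -0.2]
grip_width: 0.0215
grasp_force: 40.0
t [-0.7 27.4  0.8] w [-0.14 -0.02  0.21] now grasp_b [-75.2   1.3  84.7] time 7.5833 F [-0.7 -0.2 -0.2] grip 21.5 40.0
scene turner_butt [([-175.8, 3.2, 93.0], 0.6)]
scene turner [([-28.6, 0.0, 53.1], 0.68)]
scene turner_tip [([123.1, 1.5, 23.4], 0.54)]
scene nut0_c []
scene nut2_c [([57.6, -61.2, 20.6], 0.37)]
top turner_butt [([-181.4, 1.7, 92.2], 0.59)]
top turner []
top turner_tip []
top nut0_c []
top nut2_c []
```

View pics/top3.png

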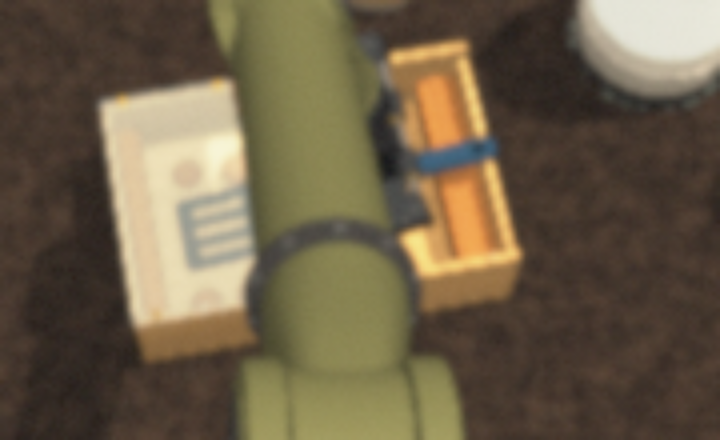

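The top view is a 4x crop. The -y walnut at (187,172) is unmoved, and the +y walnut at (205,300) has been shoved towards the wall, about 40 px from the blade edge. Now I'll sweep the other way.

```bash

python3 -m creep '[{"wx":0,"wy":0,"wz":0,"tx":0,"ty":6,"tz":0,"gripper":-1},{"wx":0,"wy":0,"wz":0,"tx":0,"ty":12,"tz":0,"gripper":-1},{"wx":0,"wy":0,"wz":0,"tx":0,"ty":18,"tz":0,"gripper":-1},{"wx":0,"wy":0,"wz":0,"tx":0,"ty":24,"tz":0,"gripper":-1},{"wx":0,"wy":0,"wz":0,"tx":0,"ty":28,"tz":0,"gripper":-1}]'
python3 -m creep '[{"wx":0,"wy":0,"wz":0,"tx":0,"ty":0,"tz":0,"gripper":-1},{"wx":0,"wy":0,"wz":0,"tx":0,"ty":-7,"tz":0,"gripper":-1},{"wx":0,"wy":0,"wz":0,"tx":0,"ty":-14,"tz":0,"gripper":-1},{"wx":0,"wy":0,"wz":0,"tx":0,"ty":-21,"tz":0,"gripper":-1},{"wx":0,"wy":0,"wz":0,"tx":0,"ty":-28,"tz":0,"gripper":-1}]'
python3 -c "
from h import *
plan([-76,3,84],15)
for c in ('scene','top'):
  im,d=optics.read_camera(c); cv2.imwrite('pics/%s4.png'%c,cv2.resize(im[150:260,240:420,::-1],None,fx=4,fy=4))
  for q in ('turner_butt','turner','turner_tip','nut0_c','nut2_c'): print(c,q,[((w2b(r['point'])*1e3).round(1).tolist(),round(r['confidence'],2)) for r in nets.place_of(q,c)[:3]])
"
```

```text
time_s: 8.6
tool_pos: [0.5567, -0.0692, 0.0672]
tool_rot: [-179.9, 15.0, 106.5]
force: [-0.1, 1.0, 0.7]
grip_width: 0.0217
grasp_force: 40.0
time_s: 9.02
tool_pos: [0.5269, -0.0784, 0.0668]
tool_rot: [-179.8, 15.0, 106.5]
force: [-0.5, 0.3, -0.5]
grip_width: 0.0216
grasp_force: 40.0
t [-0.1  0.9  0.9] w [-0.19  0.02  0.15] now grasp_b [-75.7   3.8  84.8] time 9.0167 F [-0.5  0.3 -0.5] grip 21.6 40.0
scene turner_butt [([-180.7, 2.6, 96.8], 0.67)]
scene turner [([-30.3, 4.9, 53.3], 0.54)]
scene turner_tip [([123.1, 3.4, 26.2], 0.84)]
scene nut0_c [([-5.0, -2.5, 2.8], 0.34)]
scene nut2_c [([58.8, -53.8, 22.8], 0.35)]
top turner_butt [([-183.8, 0.7, 91.9], 0.53)]
top turner []
top turner_tip []
top nut0_c []
top nut2_c []
```

View pics/top4.png

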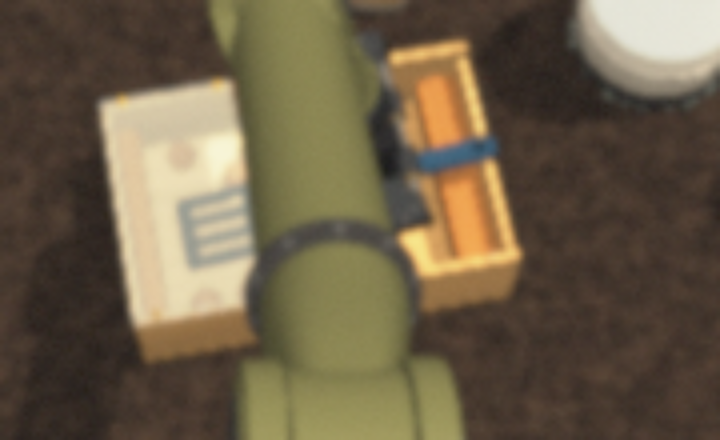

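View pics/scene4.png

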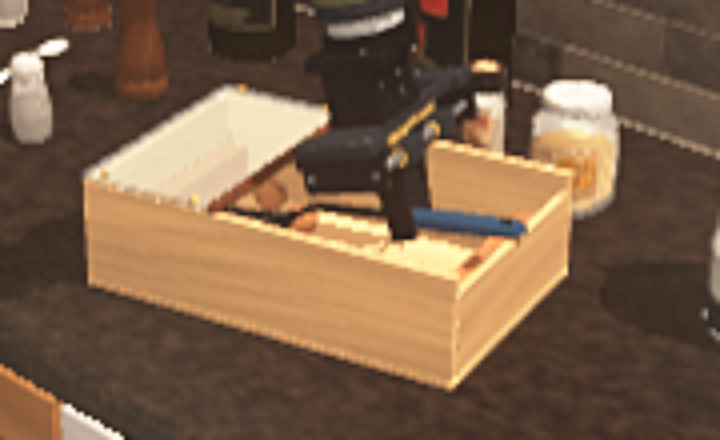

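The -y walnut has moved from (187,172) to (182,153), and the +y walnut sits at (205,300). In the scene view the blade is dipped. I'll check these pixel positions against the walnuts' start places.

```bash
python3 -c "
from h import *
i=optics.camera_info('top'); f=200/np.tan(np.radians(i['fovy'])/2)
for b in ([108,60,21],[108,80,21],[108,-60,21],[108,-80,21]):
  X=np.array(i['R'])@(B+Rb.apply(np.array(b)/1e3))+i['t']; s=X[:2]/X[2]; s=s*(1+i['k1']*(s@s))
  print(b,((f*s+[i['cx'],i['cy']]-[240,150])*4).round())
plan([-76,3,100],15)
a=cv2.imread('pics/top0.png')[150:260,240:420]; b=cv2.imread('pics/top4.png')
a=cv2.resize(a,None,fx=4,fy=4); cv2.imwrite('pics/cmp.png',np.hstack([a[60:360,80:260],b[60:360,80:260]]).repeat(2,0).repeat(2,1)[:600])
"
```

```text
[108, 60, 21] [208. 290.]
[108, 80, 21] [212. 310.]
[108, -60, 21] [184. 177.]
[108, -80, 21] [181. 159.]
t [ -4.4  -1.1 -14.3] w [-0.11 -0.01  0.17] now grasp_b [-75.4   1.9  85.1] time 9.6167 F [ 0.6  0.7 -1. ] grip 21.6 40.0
```

View pics/cmp.png

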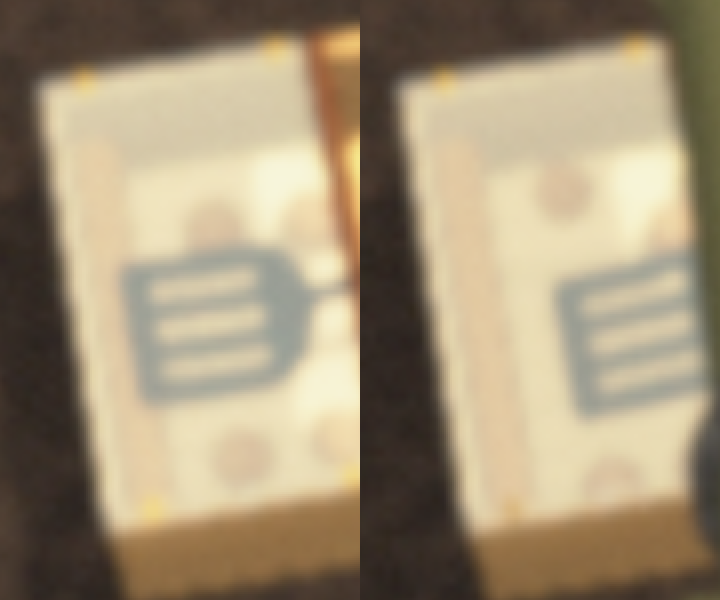

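Both walnuts have moved only about 15 mm, so I'll sweep a little wider for margin.

```bash

python3 -m creep '[{"wx":0,"wy":0,"wz":0,"tx":0,"ty":-10,"tz":0,"gripper":-1},{"wx":0,"wy":0,"wz":0,"tx":0,"ty":-20,"tz":0,"gripper":-1},{"wx":0,"wy":0,"wz":0,"tx":0,"ty":-27,"tz":0,"gripper":-1},{"wx":0,"wy":0,"wz":0,"tx":0,"ty":-32,"tz":0,"gripper":-1},{"wx":0,"wy":0,"wz":0,"tx":0,"ty":-34,"tz":0,"gripper":-1}]'
python3 -m creep '[{"wx":0,"wy":0,"wz":0,"tx":0,"ty":0,"tz":0,"gripper":-1},{"wx":0,"wy":0,"wz":0,"tx":0,"ty":15,"tz":0,"gripper":-1},{"wx":0,"wy":0,"wz":0,"tx":0,"ty":30,"tz":0,"gripper":-1},{"wx":0,"wy":0,"wz":0,"tx":0,"ty":43,"tz":0,"gripper":-1},{"wx":0,"wy":0,"wz":0,"tx":0,"ty":50,"tz":0,"gripper":-1}]'
python3 -m creep '[{"wx":0,"wy":0,"wz":0,"tx":0,"ty":7,"tz":0,"gripper":-1},{"wx":0,"wy":0,"wz":0,"tx":0,"ty":13,"tz":0,"gripper":-1},{"wx":0,"wy":0,"wz":0,"tx":0,"ty":18,"tz":0,"gripper":-1},{"wx":0,"wy":0,"wz":0,"tx":0,"ty":20,"tz":0,"gripper":-1},{"wx":0,"wy":0,"wz":0,"tx":0,"ty":20,"tz":0,"gripper":-1}]'
python3 -m creep '[{"wx":0,"wy":0,"wz":0,"tx":0,"ty":-10,"tz":0,"gripper":-1},{"wx":0,"wy":0,"wz":0,"tx":0,"ty":-20,"tz":0,"gripper":-1},{"wx":0,"wy":0,"wz":0,"tx":0,"ty":-30,"tz":0,"gripper":-1},{"wx":0,"wy":0,"wz":0,"tx":0,"ty":-36,"tz":0,"gripper":-1},{"wx":0,"wy":0,"wz":0,"tx":0,"ty":-36,"tz":0,"gripper":-1}]'
python3 -c "
from h import *
plan([-76,3,102],15)
im,d=optics.read_camera('top'); b=cv2.resize(im[150:260,240:420,::-1],None,fx=4,fy=4)
a=cv2.resize(cv2.imread('pics/top0.png')[150:260,240:420],None,fx=4,fy=4); cv2.imwrite('pics/cmp2.png',np.hstack([a[60:360,80:260],b[60:360,80:260]]).repeat(2,0).repeat(2,1)[:600])
"
```

```text
time_s: 10.03
tool_pos: [0.4954, -0.088, 0.0678]
tool_rot: [-179.9, 15.1, 106.4]
force: [1.4, -1.1, 2.3]
grip_width: 0.0219
grasp_force: 40.0
time_s: 10.45
tool_pos: [0.545, -0.0725, 0.0668]
tool_rot: [-179.9, 15.0, 106.5]
force: [-0.2, -0.4, 0.1]
grip_width: 0.0214
grasp_force: 40.0
time_s: 10.87
tool_pos: [0.563, -0.0674, 0.0669]
tool_rot: [-179.8, 15.0, 106.5]
force: [-0.5, 0.1, 0.2]
grip_width: 0.0217
grasp_force: 40.0
time_s: 11.28
tool_pos: [0.5263, -0.079, 0.067]
tool_rot: [-179.7, 15.1, 106.4]
force: [-1.1, 1.1, -0.6]
grip_width: 0.0212
grasp_force: 40.0
t [ -4.3   1.5 -16.4] w [-0.22  0.07  0.11] now grasp_b [-76.1   4.5  85.1] time 11.2833 F [-1.1  1.1 -0.6] grip 21.2 40.0
```

View pics/cmp2.png

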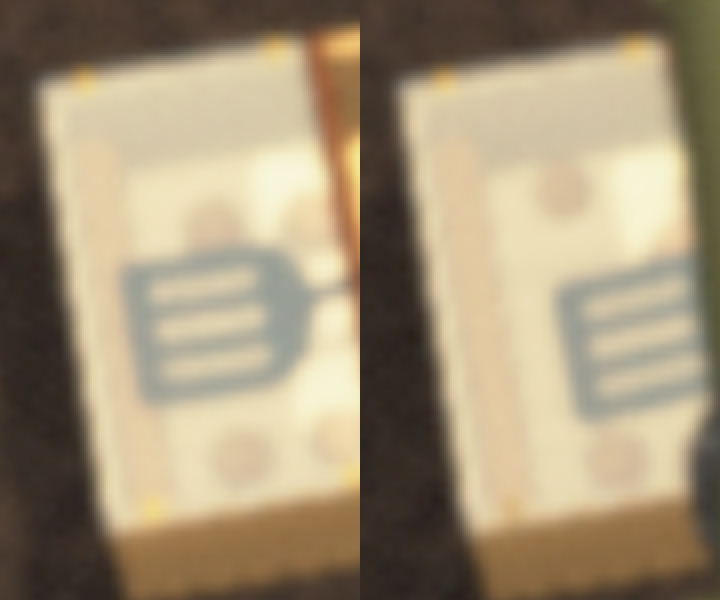

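The right half shows the +y walnut rebounded off the wall to (616,455), near its start. The -y walnut holds at (565,190). I'll sweep gently to +y again with a soft stop.

```bash

python3 -m creep '[{"wx":0,"wy":0,"wz":0,"tx":0,"ty":-3,"tz":0,"gripper":-1},{"wx":0,"wy":0,"wz":0,"tx":0,"ty":-6,"tz":0,"gripper":-1},{"wx":0,"wy":0,"wz":0,"tx":0,"ty":-9,"tz":0,"gripper":-1},{"wx":0,"wy":0,"wz":0,"tx":0,"ty":-12,"tz":0,"gripper":-1},{"wx":0,"wy":0,"wz":0,"tx":0,"ty":-15,"tz":0,"gripper":-1}]'
python3 -m creep '[{"wx":0,"wy":0,"wz":0,"tx":0,"ty":-3,"tz":0,"gripper":-1},{"wx":0,"wy":0,"wz":0,"tx":0,"ty":-6,"tz":0,"gripper":-1},{"wx":0,"wy":0,"wz":0,"tx":0,"ty":-8,"tz":0,"gripper":-1},{"wx":0,"wy":0,"wz":0,"tx":0,"ty":-10,"tz":0,"gripper":-1},{"wx":0,"wy":0,"wz":0,"tx":0,"ty":-12,"tz":0,"gripper":-1}]'
python3 -m creep '[{"wx":0,"wy":0,"wz":0,"tx":0,"ty":0,"tz":0,"gripper":-1},{"wx":0,"wy":0,"wz":0,"tx":0,"ty":0,"tz":0,"gripper":-1},{"wx":0,"wy":0,"wz":0,"tx":0,"ty":0,"tz":0,"gripper":-1},{"wx":0,"wy":0,"wz":0,"tx":0,"ty":3,"tz":0,"gripper":-1},{"wx":0,"wy":0,"wz":0,"tx":0,"ty":10,"tz":0,"gripper":-1}]'
python3 -m creep '[{"wx":0,"wy":0,"wz":0,"tx":0,"ty":9,"tz":0,"gripper":-1},{"wx":0,"wy":0,"wz":0,"tx":0,"ty":18,"tz":0,"gripper":-1},{"wx":0,"wy":0,"wz":0,"tx":0,"ty":18,"tz":0,"gripper":-1},{"wx":0,"wy":0,"wz":0,"tx":0,"ty":18,"tz":0,"gripper":-1},{"wx":0,"wy":0,"wz":0,"tx":0,"ty":18,"tz":0,"gripper":-1}]'
python3 -c "
from h import *
plan([-76,3,102],15)
im,d=optics.read_camera('top'); b=cv2.resize(im[150:260,240:420,::-1],None,fx=4,fy=4)
a=cv2.resize(cv2.imread('pics/top0.png')[150:260,240:420],None,fx=4,fy=4); cv2.imwrite('pics/cmp3.png',np.hstack([a[60:360,80:260],b[60:360,80:260]]).repeat(2,0).repeat(2,1)[:600])
"
```

```text
time_s: 11.75
tool_pos: [0.5145, -0.0818, 0.0674]
tool_rot: [-179.9, 15.0, 106.4]
force: [1.4, 0.7, 3.2]
grip_width: 0.0217
grasp_force: 40.0
time_s: 12.17
tool_pos: [0.5046, -0.085, 0.0686]
tool_rot: [179.9, 15.1, 106.5]
force: [3.3, 1.3, 6.5]
grip_width: 0.0215
grasp_force: 40.0
time_s: 12.58
tool_pos: [0.511, -0.0835, 0.0678]
tool_rot: [-179.7, 15.1, 106.4]
force: [-1.2, -0.0, 3.9]
grip_width: 0.0213
grasp_force: 40.0
time_s: 13.0
tool_pos: [0.5292, -0.0773, 0.0666]
tool_rot: [-179.8, 15.0, 106.5]
force: [0.1, 0.8, 0.0]
grip_width: 0.0215
grasp_force: 40.0
t [ -5.2  -1.7 -16.5] w [-0.14 -0.02  0.21] now grasp_b [-75.3   1.3  84.7] time 13.0 F [0.1 0.8 0. ] grip 21.5 40.0
```

View pics/cmp3.png

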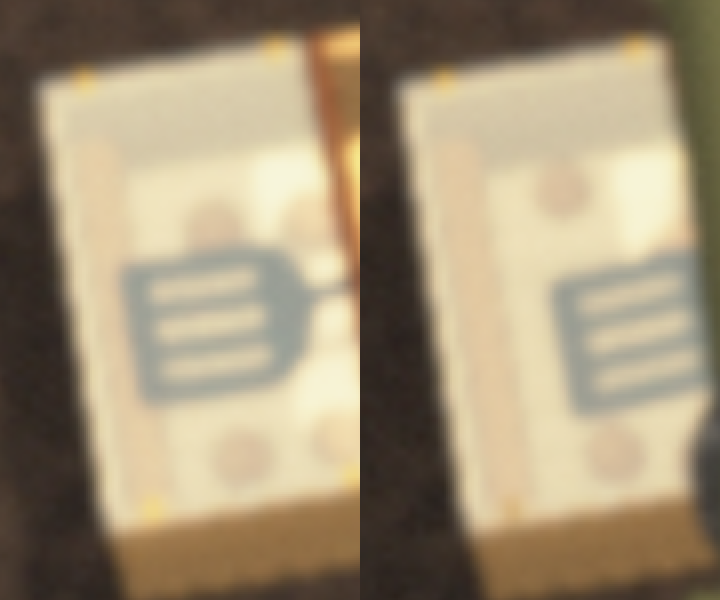

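The walnut at (615,452) has barely moved, and the upward force (6.5 N) shows the blade riding on it, so it needs to dip lower. I've used all my picture views, so from here I'll track the walnuts numerically by template matching. First I'll validate that on the frames already seen, then dip deeper by pitching a bit more.

```bash
cat >> h.py <<'E'
def px2b(u,v,z=0.021):
    i=optics.camera_info('top'); f=200/np.tan(np.radians(i["fovy"])/2)
    s0=np.array([(u-i["cx"])/f,(v-i["cy"])/f]); s=s0
    for _ in range(8): s=s0/(1+i["k1"]*(s@s))
    R=np.array(i["R"]); c=-R.T@i["t"]; r=R.T@[s[0],s[1],1]
    return w2b(c+r*(z-c[2])/r[2])*1e3
def nuts(crop=None):
    """crop: 110x180 px BGR of top at (240,150)"""
    ref=cv2.imread('pics/top0.png')
    if crop is None:
        im,_=optics.read_camera('top'); crop=np.ascontiguousarray(im[150:260,240:420,::-1])
    up=lambda a: cv2.resize(a,None,fx=4,fy=4,interpolation=cv2.INTER_CUBIC)
    C=up(crop); Rf=up(ref[150:260,240:420]); out=[]
    for (x,y,y0,y1) in ((186,171,125,205),(201,287,262,325)):
        T=Rf[y-12:y+13,x-15:x+16]; S=C[y0-12:y1+13,x-50:x+56]
        _,s,_,l=cv2.minMaxLoc(cv2.matchTemplate(S,T,cv2.TM_CCOEFF_NORMED))
        u,v=x-50+15+l[0],y0+l[1]
        out.append((u,v,round(s,2),px2b(240+u/4,150+v/4)[:2].round(1).tolist()))
    return out
E
python3 -c "
from h import *
print('ref',nuts(cv2.imread('pics/top0.png')[150:260,240:420]))
for n in ('top3','top4'): print(n,nuts(cv2.resize(cv2.imread('pics/%s.png'%n),None,fx=.25,fy=.25,interpolation=cv2.INTER_AREA)))
print('now',nuts())
plan([-77,1,84],18)"
```

```text
ref [(186, 171, 1.0, [105.3, -66.4]), (201, 287, 1.0, [113.4, 55.3])]
top3 [(185, 167, 0.89, [105.5, -70.8]), (204, 294, 0.75, [111.9, 62.9])]
top4 [(198, 187, 0.81, [97.0, -47.0]), (203, 294, 0.73, [112.9, 62.7])]
now [(198, 186, 0.81, [96.8, -48.1]), (207, 286, 0.93, [107.7, 55.6])]
t [-2.4  0.6  1.2] w [-0.15 -3.01  0.19] now grasp_b [-75.3   1.6  84.8] time 13.1 F [ 0.8 -0.5 -0.9] grip 21.5 40.0
```

```bash
cat >> h.py <<'E'
def nuts2(crop=None):
    if crop is None:
        im,_=optics.read_camera('top'); crop=np.ascontiguousarray(im[150:260,240:420,::-1])
    L=cv2.cvtColor(crop.astype(np.float32)/255,cv2.COLOR_BGR2LAB); s=cv2.resize(L[...,1]-0.04*L[...,0],None,fx=4,fy=4,interpolation=cv2.INTER_CUBIC)
    s=cv2.GaussianBlur(s,(0,0),6); out=[]
    for (x0,x1,y0,y1) in ((165,225,140,190),(175,240,275,310)):
        w=s[y0:y1,x0:x1]; m=np.clip(w-np.percentile(w,85),0,None); yy,xx=np.mgrid[y0:y1,x0:x1]
        u,v=(xx*m).sum()/m.sum(),(yy*m).sum()/m.sum(); k=np.unravel_index(w.argmax(),w.shape)
        out.append((round(u),round(v),(k[1]+x0,k[0]+y0),px2b(240+(k[1]+x0)/4,150+(k[0]+y0)/4)[:2].round(1).tolist()))
    return out
E
python3 -m creep '[{"wx":0,"wy":-1,"wz":0,"tx":0,"ty":0,"tz":0,"gripper":-1},{"wx":0,"wy":-2,"wz":0,"tx":-1,"ty":0,"tz":0,"gripper":-1},{"wx":0,"wy":-3,"wz":0,"tx":-2,"ty":0,"tz":1,"gripper":-1},{"wx":0,"wy":-3,"wz":0,"tx":-2,"ty":0,"tz":1,"gripper":-1},{"wx":0,"wy":-3,"wz":0,"tx":-2,"ty":0,"tz":1,"gripper":-1}]'
python3 -c "
from h import *
print('ref',nuts2(cv2.imread('pics/top0.png')[150:260,240:420]))
for n in ('top3','top4'): print(n,nuts2(cv2.resize(cv2.imread('pics/%s.png'%n),None,fx=.25,fy=.25,interpolation=cv2.INTER_AREA)))
print('now',nuts2())
plan([-77,1,84],18)
optics.read_camera('scene')
for q in ('turner_butt','turner','turner_tip','nut0_c'): print(q,[((w2b(r['point'])*1e3).round(1).tolist(),round(r['confidence'],2)) for r in nets.place_of(q,'scene')[:4]])
"
```

```text
time_s: 13.52
tool_pos: [0.53, -0.079, 0.0666]
tool_rot: [-179.8, 18.0, 106.5]
force: [-0.7, 0.7, 0.8]
grip_width: 0.0218
grasp_force: 40.0
ref [(187, 175, (np.int64(187), np.int64(175)), [105.1, -61.9]), (220, 301, (np.int64(239), np.int64(309)), [82.6, 84.7])]
top3 [(187, 175, (np.int64(188), np.int64(175)), [104.2, -61.7]), (222, 307, (np.int64(239), np.int64(309)), [82.6, 84.7])]
top4 [(181, 154, (np.int64(181), np.int64(154)), [106.7, -85.4]), (221, 307, (np.int64(239), np.int64(309)), [82.6, 84.7])]
now [(181, 153, (np.int64(181), np.int64(154)), [106.7, -85.4]), (220, 300, (np.int64(230), np.int64(309)), [90.8, 82.9])]
t [-0.4  0.1  0.6] w [-0.1   0.01  0.2 ] now grasp_b [-76.5   1.   84.5] time 13.5667 F [-0.5  0.3  2.4] grip 21.5 40.0
turner_butt [([404.1, -128.9, -1.0], 0.72), ([-178.0, -2.7, 95.1], 0.67)]
turner [([-32.5, -0.8, 53.9], 0.53)]
turner_tip [([121.5, 3.5, 24.4], 0.61)]
nut0_c []
```

```bash
python3 -c "
from h import *
for c in ('top','scene'):
    im,d,P=cloud(c); hsv=cv2.cvtColor(im,cv2.COLOR_RGB2HSV); Q=w2b(P.reshape(-1,3)).reshape(P.shape)*1e3
    m=(hsv[...,0]>95)&(hsv[...,0]<125)&(hsv[...,1]>90)&(d>0)&(abs(Q[...,0])<200)&(abs(Q[...,1])<40)&(Q[...,2]>70)
    q=Q[m]; q=q[q[:,0]<-40]
    if len(q)>5: print(c,len(q),q.min(0).round(),q.max(0).round(),np.polyfit(q[:,0],q[:,2],1).round(3), np.percentile(q[:,2],[10,50,90]).round())
    for q in ('turner_butt','turner_tip','turner'): print(q,[((w2b(r['point'])*1e3).round(1).tolist(),round(r['confidence'],2)) for r in nets.place_of(q,c)[:2]])
print(get_obs()['force'].round(1),get_obs()['wrist_torque'].round(2))
"
```

```text
top 57 [-178.   -3.   86.] [-96.  29. 153.] [3.10000e-02 1.00112e+02] [90. 95. 99.]
turner_butt [([409.2, -127.8, -0.9], 0.71), ([-180.5, 3.2, 89.7], 0.64)]
turner_tip []
turner []
scene 34 [-181.   -4.   87.] [-99.  20.  97.] [-5.700e-02  8.351e+01] [89. 92. 95.]
turner_butt [([-178.1, -2.0, 95.0], 0.5)]
turner_tip [([119.7, 1.7, 23.8], 0.55), ([108.8, -82.0, 19.8], 0.25)]
turner [([-30.0, 1.8, 51.8], 0.54), ([-453.0, 67.0, 1.4], 0.53)]
[-1.2 -0.3  1.5] [0.55 0.09 0.03]
```

The handle slope shows the turner has rotated in the pads by about 5°. The blade is probably resting on a walnut. I'll lift it a little and locate the walnuts from depth.

```bash

python3 -m creep '[{"wx":0,"wy":0,"wz":0,"tx":-2,"ty":0,"tz":-5,"gripper":-1},{"wx":0,"wy":0,"wz":0,"tx":-4,"ty":0,"tz":-10,"gripper":-1},{"wx":0,"wy":0,"wz":0,"tx":-5,"ty":0,"tz":-15,"gripper":-1},{"wx":0,"wy":0,"wz":0,"tx":-6,"ty":0,"tz":-18,"gripper":-1},{"wx":0,"wy":0,"wz":0,"tx":-6,"ty":0,"tz":-18,"gripper":-1}]'
python3 -c "
from h import *
o=get_obs();print(o['force'].round(1),o['wrist_torque'].round(2)); plan([-80,1,102],18)
im,d,P=cloud('scene'); Q=w2b(P.reshape(-1,3)).reshape(P.shape)*1e3
for q in ('turner_butt','turner_tip','turner','nut0_c','nut1_c','nut2_c','nut3_c'): print(q,[((w2b(r['point'])*1e3).round(1).tolist(),round(r['confidence'],2)) for r in nets.place_of(q,'scene')[:4]])
hsv=cv2.cvtColor(im,cv2.COLOR_RGB2HSV)
m=((Q[...,2]>10)&(Q[...,2]<44)&(abs(Q[...,1])<102)&(Q[...,0]>0)&(Q[...,0]<144)&(d>0)).astype(np.uint8)
n,l,s,c=cv2.connectedComponentsWithStats(m,connectivity=4)
for k in range(1,n):
  if s[k,4]>8:
    q=Q[l==k]; print(s[k].tolist(),q.mean(0).round(),q.min(0).round(),q.max(0).round(),hsv[l==k].mean(0).round())
print(nuts()[1],nuts2()[0])
"
```

```text
time_s: 14.63
tool_pos: [0.5308, -0.0797, 0.0867]
tool_rot: [-179.9, 18.1, 106.4]
force: [-1.0, 0.6, -1.3]
grip_width: 0.0215
grasp_force: 40.0
[-1.   0.6 -1.3] [ 0.37 -0.07 -0.08]
t [-2.  -0.6  3.3] w [-0.02  0.05  0.14] now grasp_b [-77.1   0.4 104.5] time 14.6333 F [-1.   0.6 -1.3] grip 21.5 40.0
turner_butt [([-180.6, -2.7, 114.2], 0.51)]
turner_tip [([120.8, 1.8, 41.9], 0.5)]
turner [([-33.5, 0.5, 71.0], 0.85), ([-75.9, 4.2, 95.9], 0.22)]
nut0_c [([-2.5, 0.9, 0.1], 0.43)]
nut1_c []
nut2_c [([56.4, -41.5, 22.0], 0.53)]
nut3_c [([108.4, -84.8, 19.2], 0.47)]
[304, 195, 8, 4, 23] [103. -79.  30.] [  94. -102.   23.] [115. -66.  35.] [ 11. 151. 157.]
[310, 202, 8, 7, 43] [ 53. -33.  26.] [ 40. -48.  15.] [ 69. -20.  34.] [ 13. 152. 211.]
(205, 284, 0.84, [109.1, 53.2]) (181, 153, (np.int64(181), np.int64(154)), [106.7, -85.4])
```

Nut2 is now at about (55,-40), under the blade's rear. Nut3 is at (107,-85), which is plainly moved, and nut1 is at about (109,53). A steeper pitch of about 25° clears nut2 with the rear of the blade while the tip goes lower beside nut1.

```bash
python3 -c "
from h import *
plan([-58,-4,128],30); plan([-58,-4,114],30)"
```

```text
t [  6.4   5.1 -29.8] w [ -0.1  -12.     0.19] now grasp_b [-76.9   1.1 103.2] time 15.1333 F [ 0.1 -0.1 -0.1] grip 21.6 40.0
t [ 10.7   5.2 -16.5] w [ -0.1  -12.     0.19] now grasp_b [-76.9   1.1 103.2] time 15.1333 F [ 0.1 -0.1 -0.1] grip 21.6 40.0
```

```bash

python3 -m creep '[{"wx":0,"wy":-2,"wz":0,"tx":1,"ty":1,"tz":-8,"gripper":-1},{"wx":0,"wy":-5,"wz":0,"tx":2,"ty":2,"tz":-16,"gripper":-1},{"wx":0,"wy":-8,"wz":0,"tx":4,"ty":4,"tz":-24,"gripper":-1},{"wx":0,"wy":-12,"wz":0,"tx":6,"ty":5,"tz":-30,"gripper":-1},{"wx":0,"wy":-12,"wz":0,"tx":6,"ty":5,"tz":-30,"gripper":-1}]' 60
python3 -c "
from h import *
plan([-58,-4,114],30)
for c in ('scene',):
  im,d,P=cloud(c)
  for q in ('turner_butt','turner_tip','turner','nut2_c'): print(q,[((w2b(r['point'])*1e3).round(1).tolist(),round(r['confidence'],2)) for r in nets.place_of(q,c)[:3]])
print(nuts()[1],nuts2()[0]); print(get_obs()['wrist_torque'].round(2))
"
```

```text
time_s: 15.55
tool_pos: [0.5309, -0.0597, 0.112]
tool_rot: [-179.9, 30.0, 106.9]
force: [-0.3, 1.2, -0.4]
grip_width: 0.0214
grasp_force: 60.0
t [ 4.  -1.2 14.1] w [0.14 0.01 0.51] now grasp_b [-54.4  -5.2 128.2] time 15.55 F [-0.3  1.2 -0.4] grip 21.4 60.0
turner_butt [([-152.5, -9.3, 162.9], 0.71)]
turner_tip [([127.1, -3.3, 24.8], 0.48)]
turner [([-15.1, -6.3, 85.4], 0.66), ([-64.0, 3.6, 99.2], 0.38)]
nut2_c [([59.7, -43.2, 23.3], 0.6)]
(188, 311, 0.65, [129.8, 76.4]) (169, 178, (np.int64(165), np.int64(189)), [128.7, -51.9])
[ 0.62  0.13 -0.02]
```

```bash

python3 -m creep '[{"wx":0,"wy":0,"wz":0,"tx":1,"ty":0,"tz":4,"gripper":-1},{"wx":0,"wy":0,"wz":0,"tx":2,"ty":0,"tz":8,"gripper":-1},{"wx":0,"wy":0,"wz":0,"tx":4,"ty":0,"tz":11,"gripper":-1},{"wx":0,"wy":0,"wz":0,"tx":4,"ty":0,"tz":12,"gripper":-1},{"wx":0,"wy":0,"wz":0,"tx":4,"ty":0,"tz":12,"gripper":-1}]'
python3 -m creep '[{"wx":0,"wy":0,"wz":0,"tx":0,"ty":-4,"tz":0,"gripper":-1},{"wx":0,"wy":0,"wz":0,"tx":0,"ty":-8,"tz":0,"gripper":-1},{"wx":0,"wy":0,"wz":0,"tx":0,"ty":-11,"tz":0,"gripper":-1},{"wx":0,"wy":0,"wz":0,"tx":0,"ty":-14,"tz":0,"gripper":-1},{"wx":0,"wy":0,"wz":0,"tx":0,"ty":-17,"tz":0,"gripper":-1}]'
python3 -m creep '[{"wx":0,"wy":0,"wz":0,"tx":0,"ty":-3,"tz":0,"gripper":-1},{"wx":0,"wy":0,"wz":0,"tx":0,"ty":-6,"tz":0,"gripper":-1},{"wx":0,"wy":0,"wz":0,"tx":0,"ty":-9,"tz":0,"gripper":-1},{"wx":0,"wy":0,"wz":0,"tx":0,"ty":-11,"tz":0,"gripper":-1},{"wx":0,"wy":0,"wz":0,"tx":0,"ty":-12,"tz":0,"gripper":-1}]'
python3 -c "
from h import *
plan([-58,0,114],30)
im,d,P=cloud('scene')
for q in ('turner_butt','turner_tip','nut2_c'): print(q,[((w2b(r['point'])*1e3).round(1).tolist(),round(r['confidence'],2)) for r in nets.place_of(q,'scene')[:3]])
im,_=optics.read_camera('top'); cv2.imwrite('pics/t9.png',im[:,:,::-1])
crop=np.ascontiguousarray(im[150:260,240:420,::-1]);L=cv2.cvtColor(crop.astype(np.float32)/255,cv2.COLOR_BGR2LAB)
R=cv2.imread('pics/top0.png')[150:260,240:420];M=cv2.cvtColor(R.astype(np.float32)/255,cv2.COLOR_BGR2LAB)
for n,A in (('ref',M),('now',L)):
  print(n)
  for v in range(64,84,2): print(v,A[v,36:68:2,0].round().astype(int).tolist(),A[v,36:68:2,1].round().astype(int).tolist())
"
```

```text
time_s: 16.32
tool_pos: [0.5311, -0.0665, 0.0992]
tool_rot: [-179.8, 30.0, 106.5]
force: [0.4, 0.3, -0.8]
grip_width: 0.0212
grasp_force: 60.0
time_s: 16.73
tool_pos: [0.5148, -0.0713, 0.1001]
tool_rot: [-179.8, 30.0, 106.5]
force: [0.1, -0.0, -0.3]
grip_width: 0.0213
grasp_force: 60.0
time_s: 17.15
tool_pos: [0.5037, -0.0745, 0.1002]
tool_rot: [-179.9, 30.0, 106.5]
force: [0.8, 0.8, 0.9]
grip_width: 0.0213
grasp_force: 60.0
t [ 3.7 25.1  0.6] w [-0.04  0.02  0.17] now grasp_b [-61.   25.1 116.4] time 17.15 F [0.8 0.8 0.9] grip 21.3 60.0
turner_butt [([-159.6, 24.6, 150.9], 0.62)]
turner_tip []
nut2_c [([56.9, -42.9, 22.1], 0.58), ([-22.6, 24.7, 73.8], 0.26)]
ref
64 [80, 68, 68, 70, 71, 75, 79, 82, 84, 87, 92, 95, 95, 95, 95, 71] [2, -1, -1, -2, -2, -2, -1, -1, -1, -2, -2, -4, -4, -4, -4, 10]
66 [83, 80, 80, 86, 87, 88, 89, 89, 89, 90, 92, 95, 92, 92, 91, 72] [2, 3, 1, -2, -1, -1, -2, -2, -2, -2, -3, -4, -3, -2, -3, 9]
68 [84, 84, 84, 89, 89, 89, 87, 86, 87, 89, 91, 91, 86, 88, 88, 74] [2, 1, 0, -2, -1, -2, -1, 0, -1, -2, -2, -2, 0, 0, 1, 9]
70 [84, 85, 84, 89, 89, 86, 82, 80, 81, 86
[... 1393 characters left out ...]
 50] [4, 4, 4, -3, -4, -4, -1, 0, 0, 0, -1, -2, -3, -5, -4, -5]
74 [81, 82, 73, 40, 35, 33, 35, 37, 32, 37, 44, 49, 53, 54, 54, 54] [2, 3, 5, -2, -3, -1, 1, 0, 0, -2, -4, -5, -6, -6, -6, -6]
76 [81, 83, 79, 49, 30, 29, 31, 35, 38, 46, 49, 52, 53, 54, 53, 54] [3, 3, 4, 1, -2, 0, 2, 0, -3, -5, -5, -5, -7, -6, -5, -7]
78 [83, 85, 84, 58, 30, 29, 31, 36, 44, 49, 50, 51, 53, 53, 53, 53] [1, -1, 1, 3, -1, 1, -1, -2, -4, -5, -4, -6, -6, -5, -6, -6]
80 [79, 76, 70, 46, 29, 30, 33, 41, 45, 48, 50, 51, 53, 52, 53, 52] [3, 5, 6, 3, 0, 1, -2, -4, -4, -6, -7, -6, -6, -5, -6, -5]
82 [54, 53, 48, 31, 30, 30, 36, 42, 46, 47, 50, 51, 51, 52, 52, 53] [8, 9, 8, 2, 1, -1, -4, -4, -5, -4, -4, -5, -4, -5, -5, -5]
```

```bash

python3 -m creep '[{"wx":0,"wy":0,"wz":0,"tx":0,"ty":0,"tz":0,"gripper":-1},{"wx":0,"wy":0,"wz":0,"tx":0,"ty":3,"tz":0,"gripper":-1},{"wx":0,"wy":0,"wz":0,"tx":0,"ty":8,"tz":0,"gripper":-1},{"wx":0,"wy":0,"wz":0,"tx":0,"ty":15,"tz":0,"gripper":-1},{"wx":0,"wy":0,"wz":0,"tx":0,"ty":23,"tz":0,"gripper":-1}]'
python3 -c "
from h import *
plan([-61,1,116],30);plan([-61,1,134],30);plan([-165,1,186],30)
optics.read_camera('scene')
for q in ('turner_butt','turner_tip'): print(q,[((w2b(r['point'])*1e3).round(1).tolist(),round(r['confidence'],2)) for r in nets.place_of(q,'scene')[:3]])
"
```

```text
time_s: 17.82
tool_pos: [0.5262, -0.068, 0.0997]
tool_rot: [-179.8, 30.0, 106.5]
force: [-0.2, 0.3, -0.9]
grip_width: 0.0211
grasp_force: 60.0
t [-0.1  0.6 -0.1] w [-0.09  0.01  0.19] now grasp_b [-61.    1.6 115.9] time 17.8167 F [-0.2  0.3 -0.9] grip 21.1 60.0
t [ -9.1   0.6 -15.7] w [-0.09  0.01  0.19] now grasp_b [-61.    1.6 115.9] time 17.8167 F [-0.2  0.3 -0.9] grip 21.1 60.0
t [-125.1    0.2   -8.7] w [-0.09  0.01  0.19] now grasp_b [-61.    1.6 115.9] time 17.8167 F [-0.2  0.3 -0.9] grip 21.1 60.0
turner_butt [([-162.2, 1.1, 149.5], 0.67)]
turner_tip []
```

```bash

python3 -m creep '[{"wx":0,"wy":0,"wz":0,"tx":-3,"ty":0,"tz":-5,"gripper":-1},{"wx":0,"wy":0,"wz":0,"tx":-6,"ty":0,"tz":-11,"gripper":-1},{"wx":0,"wy":0,"wz":0,"tx":-9,"ty":0,"tz":-16,"gripper":-1},{"wx":0,"wy":0,"wz":0,"tx":-20,"ty":0,"tz":-16,"gripper":-1},{"wx":0,"wy":0,"wz":0,"tx":-32,"ty":0,"tz":-16,"gripper":-1}]'
python3 -m creep '[{"wx":0,"wy":0,"wz":0,"tx":-18,"ty":0,"tz":1,"gripper":-1},{"wx":0,"wy":0,"wz":0,"tx":-36,"ty":0,"tz":2,"gripper":-1},{"wx":0,"wy":0,"wz":0,"tx":-54,"ty":0,"tz":4,"gripper":-1},{"wx":0,"wy":0,"wz":0,"tx":-72,"ty":0,"tz":5,"gripper":-1},{"wx":0,"wy":0,"wz":0,"tx":-90,"ty":0,"tz":6,"gripper":-1}]'
python3 -c "
from h import *
plan([-185,1,240],30)
im,_=optics.read_camera('top'); cv2.imwrite('pics/t10.png',im[:,:,::-1])
print(nuts()[1],nuts2())
for c in ('top','scene'):
  optics.read_camera(c)
  for q in ('turner_butt','turner_tip','nut0_c','nut1_c','nut2_c','nut3_c'): print(c,q,[((w2b(r['point'])*1e3).round(1).tolist(),round(r['confidence'],2)) for r in nets.place_of(q,c)[:4]])
A=cv2.cvtColor(np.ascontiguousarray(im[150:260,240:420,::-1]).astype(np.float32)/255,cv2.COLOR_BGR2LAB)
for v in range(66,84): print(v,A[v,36:70:2,0].round().astype(int).tolist(),A[v,36:70:2,1].round().astype(int).tolist())
"
```

```text
time_s: 18.38
tool_pos: [0.5317, -0.0864, 0.1309]
tool_rot: [-179.9, 30.0, 106.6]
force: [0.1, -0.3, -1.2]
grip_width: 0.0212
grasp_force: 60.0
time_s: 18.8
tool_pos: [0.5544, -0.1654, 0.171]
tool_rot: [-179.9, 30.1, 106.5]
force: [0.4, 1.2, -0.6]
grip_width: 0.0215
grasp_force: 60.0
t [-46.    0.7 -34.4] w [-0.04  0.05  0.16] now grasp_b [-162.5    1.9  187.2] time 18.8 F [ 0.4  1.2 -0.6] grip 21.5 60.0
(225, 323, 0.68, [98.1, 95.6]) [(181, 153, (np.int64(181), np.int64(154)), [106.7, -85.4]), (218, 305, (np.int64(213), np.int64(309)), [106.5, 79.5])]
top turner_butt [([-264.8, 0.6, 216.4], 0.75)]
top turner_tip []
top nut0_c []
top nut1_c []
top nut2_c []
top nut3_c [([-124.8, 2.2, 148.9], 0.62)]
scene turner_butt [([-261.4, 0.6, 219.3], 0.61), ([-3.9, 2.0, 0.9], 0.55)]
scene turner_tip [([19.2, 3.6, 78.0], 0.71)]
scene nut0_c [([-257.6, 0.5, 220.5], 0.53), ([-120.2, 1.1, 144.3], 0.24), ([18.0, 1.5, 82.2], 0.17)]
scene nut1_c []
scene nut2_c [([59.5, -43.8, 22.5], 0.47)]
scene nut3_c [([106.5, -83.7, 21.3], 0.47)]
66 [82, 82, 84, 88, 88, 88, 88, 88, 88, 88, 80, 43, 39, 37, 34, 33, 
[... 1612 characters left out ...]
, 0, 1, 4, 5, 4, 1, 1, -2, -3, -4, -5, -6, -5]
79 [84, 84, 82, 78, 76, 69, 65, 61, 50, 30, 30, 32, 39, 44, 49, 52, 54] [0, 0, 2, 4, 4, 5, 7, 7, 6, 1, 0, -2, -4, -5, -5, -5, -6]
80 [79, 76, 71, 65, 62, 56, 55, 53, 46, 28, 28, 33, 40, 44, 49, 52, 53] [3, 5, 6, 7, 8, 8, 8, 9, 7, 1, 0, -4, -5, -6, -6, -5, -6]
81 [66, 64, 58, 55, 53, 51, 50, 50, 45, 27, 25, 33, 40, 45, 49, 52, 54] [7, 7, 7, 9, 9, 9, 8, 9, 7, 1, -1, -4, -5, -4, -6, -5, -5]
82 [55, 54, 52, 51, 51, 50, 50, 49, 43, 26, 26, 33, 40, 45, 49, 52, 54] [7, 9, 9, 9, 9, 9, 9, 8, 7, 2, -1, -4, -4, -4, -4, -5, -5]
83 [50, 51, 50, 50, 50, 48, 48, 48, 42, 27, 24, 33, 41, 45, 49, 52, 54] [10, 9, 9, 9, 8, 9, 8, 9, 8, 0, -1, -3, -4, -4, -5, -6, -7]
```

Nut1 now peeks out beside the arm at around crop (208,304), which is pushed about 17 mm. I'll lift the turner clear and verify with an unobstructed view.

```bash

python3 -m creep '[{"wx":0,"wy":0,"wz":0,"tx":-18,"ty":0,"tz":-8,"gripper":-1},{"wx":0,"wy":0,"wz":0,"tx":-32,"ty":0,"tz":-22,"gripper":-1},{"wx":0,"wy":0,"wz":0,"tx":-46,"ty":0,"tz":-36,"gripper":-1},{"wx":0,"wy":0,"wz":0,"tx":-55,"ty":0,"tz":-50,"gripper":-1},{"wx":0,"wy":0,"wz":0,"tx":-60,"ty":0,"tz":-60,"gripper":-1}]'
python3 -c "
from h import *
plan([-230,40,270],30)
im,_=optics.read_camera('top'); cv2.imwrite('pics/t11.png',im[:,:,::-1])
print(nuts()[1],nuts2())
optics.read_camera('scene')
for q in ('turner_butt','turner_tip'): print(q,[((w2b(r['point'])*1e3).round(1).tolist(),round(r['confidence'],2)) for r in nets.place_of(q,'scene')[:4]])
"
```

```text
time_s: 20.07
tool_pos: [0.5613, -0.1862, 0.2535]
tool_rot: [-179.9, 30.1, 106.4]
force: [0.1, -0.1, -0.9]
grip_width: 0.0214
grasp_force: 60.0
t [-39.6 -38.9  22.6] w [-0.01  0.07  0.08] now grasp_b [-184.3    1.2  269.7] time 20.0667 F [ 0.1 -0.1 -0.9] grip 21.4 60.0
(227, 309, 0.71, [93.6, 82.3]) [(181, 153, (np.int64(181), np.int64(154)), [106.7, -85.4]), (219, 306, (np.int64(212), np.int64(309)), [107.4, 79.3])]
turner_butt [([-281.9, -3.4, 299.3], 0.68)]
turner_tip [([-3.2, 1.4, 161.4], 0.71), ([404.6, -129.2, 1.7], 0.67)]
```

```bash

python3 -m creep '[{"wx":0,"wy":0,"wz":0,"tx":-15,"ty":-10,"tz":8,"gripper":-1},{"wx":0,"wy":0,"wz":0,"tx":-30,"ty":-20,"tz":16,"gripper":-1},{"wx":0,"wy":0,"wz":0,"tx":-40,"ty":-30,"tz":23,"gripper":-1},{"wx":0,"wy":0,"wz":0,"tx":-40,"ty":-36,"tz":23,"gripper":-1},{"wx":0,"wy":0,"wz":0,"tx":-40,"ty":-36,"tz":23,"gripper":-1}]'
python3 -c "
from h import *
plan([-230,40,270],30)
im,_=optics.read_camera('top'); cv2.imwrite('pics/t12.png',im[:,:,::-1])
print(nuts()[1],nuts2())
A=cv2.cvtColor(np.ascontiguousarray(im[150:260,240:420,::-1]).astype(np.float32)/255,cv2.COLOR_BGR2LAB)
for v in range(68,82): print(v,A[v,38:76:2,0].round().astype(int).tolist(),A[v,38:76:2,1].round().astype(int).tolist())
for c in ('scene','top'):
  optics.read_camera(c)
  for q in ('turner_butt','turner_tip','nut0_c','tin','salt'): print(c,q,[((w2b(r['point'])*1e3).round(1).tolist(),round(r['confidence'],2)) for r in nets.place_of(q,c)[:4]])
"
```

```text
time_s: 20.78
tool_pos: [0.5374, -0.2407, 0.2503]
tool_rot: [-179.7, 29.9, 106.4]
force: [1.1, -0.1, -0.4]
grip_width: 0.0212
grasp_force: 60.0
t [-1.8 -0.7 -3. ] w [-0.26 -0.06  0.12] now grasp_b [-229.9   39.3  266.6] time 20.7833 F [ 1.1 -0.1 -0.4] grip 21.2 60.0
(191, 325, 0.66, [129.6, 90.7]) [(181, 153, (np.int64(181), np.int64(154)), [106.7, -85.4]), (222, 307, (np.int64(232), np.int64(309)), [89.0, 83.3])]
68 [82, 82, 88, 89, 89, 89, 89, 88, 88, 88, 88, 85, 73, 44, 44, 48, 53, 55, 56] [2, 1, -2, -2, -2, -2, -1, -1, -1, -2, -1, -1, 2, -4, -5, -5, -6, -6, -6]
69 [82, 83, 88, 89, 88, 88, 88, 88, 88, 88, 87, 81, 67, 42, 44, 48, 52, 55, 56] [3, 1, -2, -1, -1, -2, -2, -2, -2, -2, -1, 1, 3, -3, -5, -6, -5, -5, -6]
70 [83, 83, 88, 88, 88, 88, 88, 88, 88, 88, 87, 80, 63, 42, 45, 49, 53, 55, 57] [3, 2, -1, -2, -1, -1, -1, -1, -1, -1, -1, 2, 2, -3, -5, -5, -6, -5, -6]
71 [83, 83, 87, 87, 88, 88, 88, 88, 88, 88, 86, 78, 59, 41, 46, 49, 53, 55, 56] [3, 1, -1, -1, -2, -1, -1, -1, -2, -2, -1, 3, 2, -4, -5, -6, -7, -6, -6]
72 [83, 83, 87, 88, 88, 88, 88, 88, 88, 88, 86, 78, 55, 41, 45, 48, 5
[... 1122 characters left out ...]
 -2]
80 [71, 69, 65, 61, 57, 55, 53, 51, 50, 50, 49, 41, 35, 36, 34, 35, 36, 35, 35] [6, 6, 7, 7, 7, 8, 8, 9, 9, 9, 8, 5, -2, -2, 0, 0, 0, 0, 1]
81 [61, 57, 54, 52, 52, 51, 51, 50, 49, 49, 45, 36, 31, 31, 31, 31, 32, 32, 32] [7, 7, 9, 9, 8, 9, 9, 10, 8, 9, 8, 4, 0, 1, 1, 0, 0, 1, 1]
scene turner_butt [([-453.4, 68.0, -0.4], 0.74), ([-48.0, 36.7, 164.1], 0.69), ([-328.0, 32.3, 303.5], 0.64)]
scene turner_tip [([-50.6, 39.7, 161.2], 0.86)]
scene nut0_c [([-50.3, 36.6, 161.7], 0.48)]
scene tin []
scene salt [([403.1, -127.1, -1.9], 0.68)]
top turner_butt [([-334.1, 35.4, 297.1], 0.91)]
top turner_tip []
top nut0_c []
top tin [([-448.4, 66.0, -2.7], 0.86)]
top salt [([408.9, -126.9, 2.5], 0.46)]
```

```bash

python3 -m creep '[{"wx":0,"wy":0,"wz":0,"tx":0,"ty":0,"tz":0,"gripper":-1},{"wx":0,"wy":0,"wz":0,"tx":0,"ty":0,"tz":0,"gripper":-1},{"wx":0,"wy":0,"wz":0,"tx":0,"ty":0,"tz":0,"gripper":-1},{"wx":0,"wy":0,"wz":0,"tx":0,"ty":0,"tz":0,"gripper":-1},{"wx":0,"wy":0,"wz":0,"tx":0,"ty":0,"tz":0,"gripper":-1}]'
python3 -c "
from h import *
print(env.sign_off())"
```

```text
time_s: 21.95
tool_pos: [0.5393, -0.24, 0.2517]
tool_rot: [-179.8, 30.0, 106.5]
force: [-0.4, -0.5, -0.4]
grip_width: 0.0214
grasp_force: 60.0
the job is handed in; nothing more can be done
None
```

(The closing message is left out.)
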